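Set the swivel of a framer's lamp mount

TASK

Pick up the loose brass sleeve and lower it (do not drop it) over the upright post of the lamp mount until it rests fully down on its seat. Then turn the mount's steel thumbscrew clockwise (seen from above) until it seats, back it off a quarter turn, and finish while still gripping the thumbscrew there: do not let go. Leave the little picture, the ink jar and the screwdriver alone.

Things in the scene. Friction and masses are not known exactly. Their poses are not given: they have to be found in the camera images.
- mount: grey lamp mount fixed to the bench: a plate 80 mm (its x) by 200 mm (its y) by 14 mm thick. Origin: centre of its underside, on the bench; z up. On it stand the bare steel post (at y +55 mm) and the thumbscrew (at y -55 mm), with a flat steel strap between them, its top 20 mm above the bench. Yaw within 0.35 rad.
- sleeve: loose brass tube standing upright on the bench to the left (+y) of the mount: 40 mm outside diameter, 21 mm bore, 40 mm high, about 0.15 kg. Origin: centre of its lower end; z along its axis.
- post_top (a point): centre of the top end of the upright post, 84 mm above the bench. The post is 18 mm in diameter, chamfered to 12 mm over its topmost 4 mm, and is fixed.
- post_seat (a point): centre of the seat at the foot of the post: the flat top of a round boss 44 mm in diameter, 24 mm above the bench, 60 mm below the post's top. When the sleeve is home its lower end lies on this seat and the post stands 20 mm out of its upper end.
- thumbscrew (a joint): angle of the thumbscrew in rad, measured from its seat: 0 = seated against a hard stop (cannot turn further clockwise), growing counter-clockwise seen from above, i.e. as it is unscrewed, up to 5.5. It starts 1.0 to 2.6 unscrewed. It turns with a light friction of about 0.06 N m, stays where it is left, and rises and falls 6 mm a turn.
- screw_head: steel head of the thumbscrew: round collar 34 mm in diameter, 8 mm high, carrying an upright bar grip 36 mm long, 12 mm thick, 33 mm high. Origin: on the screw's vertical axis at the collar's underside (34 mm above the bench when seated, over a fixed boss of 32 mm diameter); z up, x along the bar, y across it. When seated, its x is the mount's x.
- screw_grip (a point): point on the screw's axis where to grip the bar, 30 mm above the origin of the head, 11 mm below the top of the bar; same axes as the head.
- picture: bystander: small framed drawing lying flat, wooden frame 80 by 100 by 16 mm. Origin: centre of its underside.
- ink_jar: bystander: closed ink jar, 48 mm diameter, 55 mm high, standing. Origin: centre of its underside.
- screwdriver: bystander: screwdriver lying on the bench, 180 mm long, about along x. Origin: middle of its underside.
There are look-alikes about, which are no part of the job. What is meant by the mount is not black or orange, and is the larger of those in its own colour.

How it is judged (in metres and radians):
On the way, in this order (a step that is already met when the one before it is completed fails the run):
1. the sleeve is down on its seat around the post (z of sleeve in the frame of post_seat between -0.003 and 0.003 m and horizontal distance between sleeve and post_seat below 0.004 m and angle between sleeve's own z axis and vertical below 0.06 rad), for 0.2 s.
2. the thumbscrew is seated, the sleeve still home (all of step 1 and value of joint thumbscrew below 0.07 rad), for 0.2 s.
At the end, for the whole second after the job is handed in: After the sleeve was home and the screw was seated (within 0.07 rad): the thumbscrew stands a quarter turn off its seat (1.27 to 1.87 rad), still, gripped by the fingers with more than 3 N; the sleeve rests on its seat (within 3 mm in height, 4 mm sideways, 0.06 rad upright), at rest (all of step 1 and value of joint thumbscrew between 1.27 and 1.87 rad and velocity of joint thumbscrew between -0.05 and 0.05 rad/s and contact force between the fingers and screw_head above 3 N and linear speed of sleeve below 0.02 m/s); the arm keeps its last pose, push and grip.
It fails at once if the picture is disturbed (moved over 30 mm) (distance of picture from where it was at the start of the episode above 0.03 m).
It fails at once if the ink jar is disturbed (moved over 30 mm) (distance of ink_jar from where it was at the start of the episode above 0.03 m).
It fails at once if the screwdriver is disturbed (moved over 30 mm) (distance of screwdriver from where it was at the start of the episode above 0.03 m).
It fails at once if the sleeve is dropped (falls free of the fingers at over 0.6 m/s) (linear speed of sleeve above 0.6 m/s and contact force between the fingers and sleeve below 0.5 N).
It also fails if it takes over 53 s, if anything falls off the work surface, if the arm or the gripper's body presses on something with over 40 N, if the wrist force passes 120 N, or if a joint passes its speed limit or range.

ROBOT

A 6-joint arm with a two-finger parallel gripper is mounted at the origin on the work surface. World frame = base frame: x ahead of the robot, y to its left, z up, the work surface at z = 0. Lengths are in m, angles in degrees, forces in N, time in s.
With the tool pointing down it reaches from about 0.4 to 0.825 m from the base axis. Payload 7 kg.
Tool frame: the origin (TCP) lies midway between the tips of the shut fingers; the grasp point (between the pads) lies 19 mm behind it; z points along the fingers, y is the line along which they close (so a half turn about z gives the same grasp; the last joint's range is limited). The gripper opens to 88 mm and grips with 3 to 60 N. Pads are 19 mm wide; open, the fingers measure 130 mm over their backs; the gripper's body (78 mm by 193 mm) begins 47 mm behind the grasp point.
Start: joints at [83.486, 20.546, 0.682, 0, -70.136, -16.507], TCP at [0.264, 0.621, 0.227] pointing down, gripper open.
Joint ranges: [-176.03, 176.03], [-82.01, 121.73], [-58.28, 71.71], [-173.87, 95.51], [-174.79, -0.11], [-173.66, 173.66]. Speed limits (degrees/s): [136.94, 136.94, 172.46, 180, 180, 180].

INTERFACE

Orientations are given as [roll, pitch, yaw] about the fixed x, y, z axes, in that order (R = Rz(yaw) Ry(pitch) Rx(roll)).
In Python, from plant import ctrl gives the robot as it stands. The module is installed in compiled form; this text tells all that it offers.
- The arm moves only by the tool send_rows, never from a script. Its argument "plan" is a list that holds one entry, the list of rows, each a list of 6 numbers: the shift along the tool's x, y, z in parts of the range, where 1.0 means 40 cm, then the turn, a rotation vector about the tool's x, y, z in normalised numbers (1 is 180 degrees). A call has 1 to 8 rows; each row is the pose to reach, as a shift and turn from the pose commanded when the call began, along the tool's axes at that moment; what a row does not reach only later rows make up. A row lasts 1/12 s, in which the tool goes at most 41.7 mm and 7.16 degrees, less where a joint would pass 70% of its speed; a pose out of reach is approached as far as the arm can. No shift or turn number may pass 1 either way. A call with a gripper value outside its range is refused whole. "fingers" is the opening, from 0 (shut) to 1 (fully open), set as the call begins (left out, the last holds). The fingers move at their own pace and stop on an object; the grip force is fixed at half the most. Time passes only in rows, so rows that repeat a pose let the fingers close. It gives the time, the measured TCP pose, the force, the opening and the grip force at its end, in the units of the state.
- ctrl.get_obs(): the state, without advancing time (a new reading comes with each control period).
- ctrl.snapshot(name): name is "scene" or "top" or "wrist"; returns a dict with "img" (480x640x3 uint8, red, green, blue), "K" (3x3 intrinsics, pixels), "pose" (4x4, takes a point from camera to world coordinates). Camera axes: x right, y down, z forward; pixel columns grow to the right and rows downward; lengths in m; the calibration is good to about 2 mm. A picture is of the moment at which its call begins. There is no depth.
- ctrl.close_job(): hands the job in; it is judged then, once.
The state is a dict: "clock": time; "joint_pos": joint angles; "qvel": joint speeds; "tau": joint torques, N m; "tool_pos": TCP position; "orientation": TCP orientation; "force": force on the tool from outside, world axes, zero at the start; "moment": the same for the moment, N m; "opening": finger opening in m; "gripper_force": force on a finger pad.
Only numpy, scipy, OpenCV 4.12 (cv2) and the standard library are available. Lean on these libraries where they do the work, as an engineer would, in place of code of your own. Each camera call takes 0.05 s, during which the arm holds its last target. There are 200 camera calls.

## Working session

There is one attempt and no reset: what is moved stays moved. The work goes in short steps, Python scripts to look and compute and a tool call to move; the robot and the scene stay as the last step left them, time stands still between calls to the robot, and variables do not carry over. Pictures are saved under pics/ and viewed, at most 10 in all, crops included, and the job is handed in when it is done.

Besides the shell and the picture viewer there is one more tool, called after "Call:" as a command line: name --argument value ..., lists and objects as JSON in quotes. send_rows: Moves the arm, as the interface text tells. Its arguments: {"type":"object","properties":{"plan":{"type":"array","items":{"type":"array","items":{"type":"array","items":{"type":"number"}}}},"fingers":{"type":"number"}},"required":["plan"]}

```bash
mkdir -p pics; python3 - <<'E'
from plant import ctrl
import cv2,pickle
for n in("scene","top"):
    s=ctrl.snapshot(n);cv2.imwrite(f"pics/{n}0.png",s["img"][:,:,::-1]);pickle.dump(s,open(n+"0.pkl","wb"))
    print(n,s["K"].round(1).tolist(),s["pose"].round(3).tolist())
print(ctrl.get_obs())
E
```

```text
scene [[598.7, 0.0, 329.9], [0.0, 598.7, 248.4], [0.0, 0.0, 1.0]] [[-0.464, 0.495, -0.735, 1.319], [0.886, 0.249, -0.392, 0.474], [-0.011, -0.832, -0.554, 0.749], [0.0, 0.0, 0.0, 1.0]]
top [[558.8, 0.0, 315.6], [0.0, 558.8, 231.7], [0.0, 0.0, 1.0]] [[0.026, -0.986, 0.166, 0.313], [-1.0, -0.026, -0.001, 0.004], [0.005, -0.166, -0.986, 1.091], [0.0, 0.0, 0.0, 1.0]]
{'clock': 0.1, 'joint_pos': array([ 8.34846643e+01,  2.05890726e+01,  6.39596166e-01, -1.67307029e-02,
       -7.01361587e+01, -1.65086048e+01]), 'qvel': array([-0.00134738, -0.01571762,  0.1325374 ,  0.09653128, -0.01775116,
        0.05754085]), 'tau': array([-1.68252202e-03, -5.84162378e+01,  2.93753153e+01,  7.01549873e+00,
        1.02076720e-02, -4.90894911e-05]), 'tool_pos': array([0.26384513, 0.62082888, 0.22570424]), 'orientation': array([ 1.79913425e+02, -9.25578060e-03, -2.30296301e+01]), 'force': array([ 0.25427314, -0.3733817 , -0.08027564]), 'moment': array([-0.00688664,  0.00913487,  0.00793604]), 'gripper_force': 0.0, 'opening': 0.08737202660035728}
```

View pics/scene0.png

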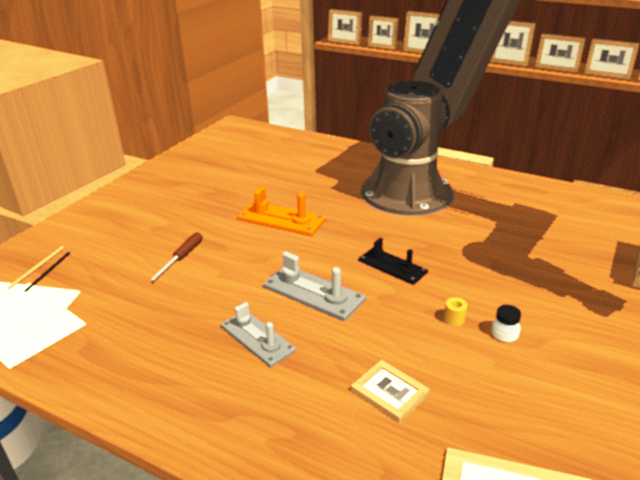

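View pics/top0.png

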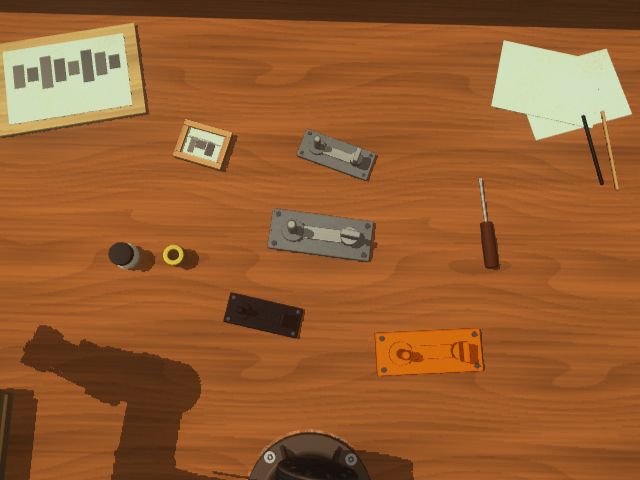

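The scene view shows four mounts. In the top view they are large grey (321,235), small grey (337,155), black (264,315) and orange (429,352). The large grey one fits, being the larger of the two greys. The sleeve is at (173,255) and the jar at (123,255). I'll confirm in one enlarged crop.

```bash
python3 - <<'E'
import cv2,pickle,numpy as np
t=pickle.load(open("top0.pkl","rb"))["img"][:,:,::-1];s=pickle.load(open("scene0.pkl","rb"))["img"][:,:,::-1]
z=lambda im,x,y,w,h,k:cv2.resize(im[y:y+h,x:x+w],None,fx=k,fy=k,interpolation=cv2.INTER_CUBIC)
a=z(t,255,195,133,75,6)[:, :798]
b=z(s,255,240,120,85,3);b=z(s,258,245,112,75,4);c=z(t,150,235,50,43,7)[:300,:350]
b=b[:300];o=np.zeros((450+300,798,3),np.uint8)
a=cv2.resize(a,(532,300));o=np.zeros((600,800,3),np.uint8);o[:300,:532]=a;o[300:,:b.shape[1]]=b;o[300:300+c.shape[0],450:800]=c
cv2.imwrite("pics/crop1.png",o)
E
```

```text
(no output)
```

View pics/crop1.png

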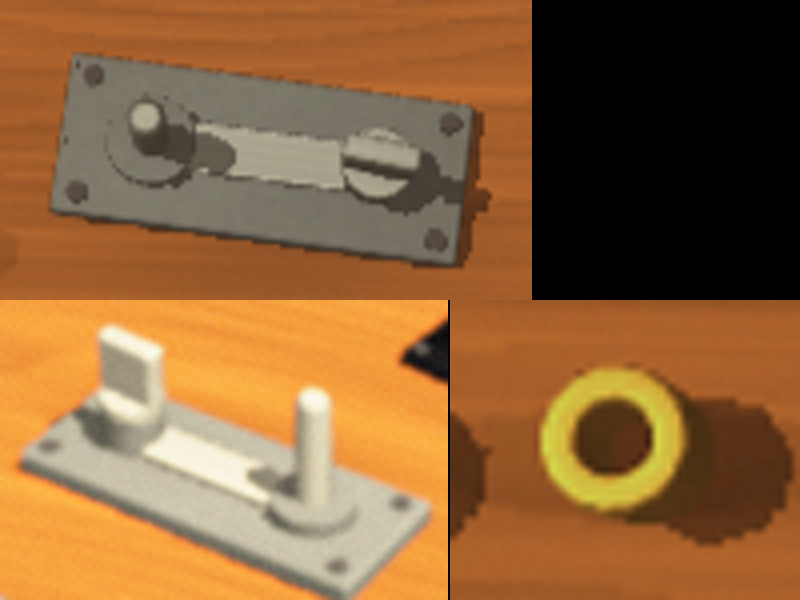

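The crop confirms it: the large grey mount has its post at the left (+y) and its bar screw at the right. The bar lies nearly along the mount's y. The sleeve ring is clear. Now the measurements.

```bash
cat > h.py <<'E'
import numpy as np,pickle
def ray(s,u,v):
    d=s["pose"][:3,:3]@np.linalg.solve(s["K"],[u,v,1.]);return s["pose"][:3,3],d
def atz(s,u,v,z):
    o,d=ray(s,u,v);return (o+d*(z-o[2])/d[2])
def proj(s,p):
    q=s["pose"][:3,:3].T@(np.array(p)-s["pose"][:3,3]);q=s["K"]@q;return q[:2]/q[2]
def tri(*r):
    A=0;b=0
    for o,d in r:
        d=d/np.linalg.norm(d);M=np.eye(3)-np.outer(d,d);A=A+M;b=b+M@o
    return np.linalg.solve(A,b)
E
python3 - <<'E'
from h import *
t=pickle.load(open("top0.pkl","rb"));s=pickle.load(open("scene0.pkl","rb"))
np.set_printoptions(precision=4,suppress=True)
T=lambda u,v:((u+.5)/4-.5+255,(v+.5)/4-.5+195)
S=lambda u,v:((u+.5)/4-.5+258,(v-300+.5)/4-.5+245)
C=[atz(t,*T(*p),.014) for p in[(75,54),(475,104),(458,265),(50,210)]]
for c in C:print("corner",c)
c=np.mean(C,0);d=(C[0]+C[3]-C[1]-C[2])/2;e=(C[0]+C[1]-C[2]-C[3])/2
print("centre",c,"len",np.linalg.norm(d),np.linalg.norm(e),"yaw",np.degrees(np.arctan2(-d[0],d[1])),np.degrees(np.arctan2(e[1],e[0])))
yd=d/np.linalg.norm(d);print("post pred",c+.055*yd,"screw pred",c-.055*yd)
print("post top z.084",atz(t,*T(146,115),.084),atz(s,*S(314,397),.084),"tri",tri(ray(t,*T(146,115)),ray(s,*S(314,397))))
print("boss",atz(t,*T(150,140),.024))
print("bar ends bottom edge of top",atz(t,*T(346,158),.077),atz(t,*T(419,174),.077))
# sleeve
print("sleeve",atz(t,(613-450+.5)/7-.5+150,(438-300+.5)/7-.5+235,.040))
g=s["img"].astype(int);m=(g[:,:,0]>150)&(g[:,:,1]>130)&(g[:,:,2]<70);m[:295]=0;m[330:]=0;m[:,:440]=0;m[:,470:]=0
ys,xs=np.nonzero(m);print(len(xs),xs.min(),xs.max(),ys.min(),ys.max(),"sleeve s",atz(s,(xs.min()+xs.max())/2,(ys.min()+ys.max())/2,.02))
g=t["img"].astype(int);m=(g[:,:,0]>150)&(g[:,:,1]>140)&(g[:,:,2]<110);m[:240]=0;m[275:]=0;m[:,:155]=0;m[:,195:]=0
ys,xs=np.nonzero(m);print(len(xs),xs.min(),xs.max(),ys.min(),ys.max(),atz(t,(xs.min()+xs.max())/2,(ys.min()+ys.max())/2,.04))
E
```

```text
corner [0.5387 0.0877 0.014 ]
corner [ 0.5189 -0.1093  0.014 ]
corner [ 0.4393 -0.1017  0.014 ]
corner [0.4609 0.0969 0.014 ]
centre [ 0.4894 -0.0066  0.014 ] len 0.19887834136117688 0.0791000241843308 yaw -5.987544118613992 -6.081408637464908
post pred [0.4952 0.0481 0.014 ] screw pred [ 0.4837 -0.0613  0.014 ]
post top z.084 [0.4963 0.0487 0.084 ] [0.4942 0.047  0.084 ] tri [0.4962 0.0484 0.0856]
boss [0.495 0.049 0.024]
bar ends bottom edge of top [ 0.48   -0.0436  0.077 ] [ 0.4734 -0.0772  0.077 ]
sleeve [0.439  0.2723 0.04  ]
878 440 469 295 329 sleeve s [0.4388 0.2694 0.02  ]
198 163 182 245 264 [0.4386 0.2729 0.04  ]
```

Everything agrees: plate 199×79 mm, yaw −6°. The post is at (0.4955, 0.048), the screw at (0.484, −0.061) and about 85° unscrewed, the sleeve at (0.439, 0.272). I'll move above the sleeve with the fingers closing along world x, so the jar stays clear.

Careful with the scale: shifts go in shares of 40 cm and turns go in shares of 180 degrees. That gives: 29.7 cm / 40 = 0.7425, 9.6 cm / 40 = 0.24, 67 degrees / 180 = 0.3722.

Call:
send_rows --plan '[[[0.7425, 0.63, 0.24, 0, 0, 0.3722], [0.7425, 0.63, 0.24, 0, 0, 0.3722], [0.7425, 0.63, 0.24, 0, 0, 0.3722], [0.7425, 0.63, 0.24, 0, 0, 0.3722], [0.7425, 0.63, 0.24, 0, 0, 0.3722], [0.7425, 0.63, 0.24, 0, 0, 0.3722], [0.7425, 0.63, 0.24, 0, 0, 0.3722], [0.7425, 0.63, 0.24, 0, 0, 0.3722]]]' --fingers 1

```text
clock: 0.77
tool_pos: [0.4095, 0.33, 0.1463]
orientation: [180.0, 0.0, -80.7]
force: [1.3, 1.2, 0.6]
opening: 0.0876
gripper_force: 0.0
```

```bash
cat > d.py <<'E'
import sys,numpy as np
from scipy.spatial.transform import Rotation as R
from plant import ctrl
o=ctrl.get_obs();x,y,z,w=map(float,sys.argv[1:5])
r=R.from_euler("xyz",o["orientation"],degrees=True);g=R.from_euler("xyz",[180,0,w],degrees=True)
np.set_printoptions(precision=2,suppress=True)
print("shift cm",r.inv().apply(np.array([x,y,z])-o["tool_pos"])*100,"turn",(r.inv()*g).as_rotvec(degrees=True))
print("t",o["clock"],"tcp",o["tool_pos"]*1000,o["orientation"],"j",o["joint_pos"],"f",o["force"],"open",o["opening"]*1000,"grip",o["gripper_force"])
E
python3 d.py .4388 .2725 .13 -90
```

```text
shift cm [ 6.15 -1.96  1.63] turn [0.   0.   9.35]
t 0.7667 tcp [409.51 329.98 146.33] [180.     0.   -80.65] j [ 60.25  10.53 -24.47  -0.01 -55.   -50.9 ] f [1.33 1.21 0.6 ] open 87.60515601324128 grip 0.0
```

To row units: 6.1 cm / 40 = 0.1525, -2 cm / 40 = -0.05, 9.3 degrees / 180 = 0.0517.

Call:
send_rows --plan '[[[0.1525, -0.05, 0.04, 0, 0, 0.0517], [0.1525, -0.05, 0.04, 0, 0, 0.0517], [0.1525, -0.05, 0.04, 0, 0, 0.0517], [0.1525, -0.05, 0.04, 0, 0, 0.0517], [0.1525, -0.05, 0.04, 0, 0, 0.0517], [0.1525, -0.05, 0.04, 0, 0, 0.0517]]]'

```text
clock: 1.27
tool_pos: [0.4391, 0.2761, 0.131]
orientation: [-180.0, 0.0, -89.5]
force: [0.8, 0.3, -0.1]
opening: 0.0879
gripper_force: 0.0
```

```bash
python3 d.py .4388 .2725 .011 -90; python3 - <<'E'
from plant import ctrl
import cv2,pickle
s=ctrl.snapshot("wrist");cv2.imwrite("pics/w1.png",s["img"][:,:,::-1]);pickle.dump(s,open("w1.pkl","wb"))
from h import *
print(s["pose"].round(3).tolist(),proj(s,[.4388,.2725,.04]))
E
```

```text
shift cm [ 0.37  0.04 12.  ] turn [-0.02  0.03  0.46]
t 1.2667 tcp [439.13 276.15 131.03] [-179.98    0.03  -89.54] j [ 53.86  10.8  -26.45   0.   -52.71 -53.41] f [ 0.76  0.27 -0.09] open 87.91221115053135 grip 0.0
[[-1.0, -0.007, -0.002, 0.44], [-0.008, 0.951, 0.31, 0.193], [-0.0, 0.31, -0.951, 0.29], [0.0, 0.0, 0.0, 1.0]] [314.99130717 231.85254438]
```

View pics/w1.png

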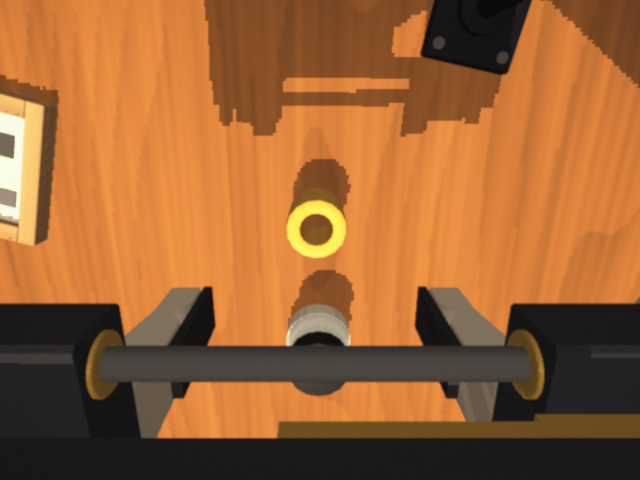

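The wrist view shows the sleeve ring centred at (316.5,228), against a predicted (315,232). So the sleeve is at about (0.438, 0.270), which agrees with the scene view (y 0.269). The jar lies behind at (318,345), clear of the fingers. Descending.

To row units: 8 cm / 40 = 0.2, 6 cm / 40 = 0.15.

Call:
send_rows --plan '[[[0.005, 0.0025, 0.1, 0, 0, 0], [0.005, 0.0025, 0.15, 0, 0, 0], [0.005, 0.0025, 0.2, 0, 0, 0], [0.005, 0.0025, 0.2, 0, 0, 0], [0.005, 0.0025, 0.2, 0, 0, 0], [0.005, 0.0025, 0.2, 0, 0, 0]]]'

```text
clock: 1.82
tool_pos: [0.4386, 0.2743, 0.0519]
orientation: [-179.9, 0.0, -89.5]
force: [-0.2, 0.0, 1.2]
opening: 0.0875
gripper_force: 0.0
```

```bash
python3 d.py .438 .2703 .011 -90
```

```text
shift cm [0.41 0.07 4.09] turn [-0.06  0.04  0.47]
t 1.8167 tcp [438.59 274.34  51.86] [-179.94    0.04  -89.53] j [ 53.8   16.52 -31.71   0.03 -41.71 -53.36] f [-0.16  0.01  1.23] open 87.52629974561195 grip 0.0
```

To row units: 4.1 cm / 40 = 0.1025, 3 cm / 40 = 0.075, 0.5 degrees / 180 = 0.0028.

Call:
send_rows --plan '[[[0.01, 0.0025, 0.05, 0, 0, 0.0028], [0.01, 0.0025, 0.075, 0, 0, 0.0028], [0.01, 0.0025, 0.1025, 0, 0, 0.0028], [0.01, 0.0025, 0.1025, 0, 0, 0.0028], [0.01, 0.0025, 0.1025, 0, 0, 0.0028], [0.01, 0.0025, 0.1025, 0, 0, 0.0028]]]'

```text
clock: 2.32
tool_pos: [0.4377, 0.2698, 0.0107]
orientation: [-180.0, 0.0, -90.1]
force: [0.5, -0.2, -0.0]
opening: 0.0878
gripper_force: 0.0
```

Call:
send_rows --plan '[[[0, 0, 0, 0, 0, 0], [0, 0, 0, 0, 0, 0], [0, 0, 0, 0, 0, 0], [0, 0, 0, 0, 0, 0], [0, 0, 0, 0, 0, 0], [0, 0, 0, 0, 0, 0], [0, 0, 0, 0, 0, 0], [0, 0, 0, 0, 0, 0]]]' --fingers 0

```text
clock: 2.98
tool_pos: [0.4373, 0.2692, 0.0098]
orientation: [-180.0, 0.0, -90.1]
force: [-0.8, -0.1, 0.8]
opening: 0.0398
gripper_force: 5.4
```

To row units: -11.5 cm / 40 = -0.2875, -8 cm / 40 = -0.2.

Call:
send_rows --plan '[[[0, 0, 0, 0, 0, 0], [0, 0, 0, 0, 0, 0], [0, 0, 0, 0, 0, 0], [0, 0, -0.05, 0, 0, 0], [0, 0, -0.125, 0, 0, 0], [0, 0, -0.2, 0, 0, 0], [0, 0, -0.2875, 0, 0, 0], [0, 0, -0.2875, 0, 0, 0]]]'

```text
clock: 3.65
tool_pos: [0.4398, 0.2716, 0.131]
orientation: [-179.6, 0.4, -90.0]
force: [1.7, 1.7, -1.7]
opening: 0.0392
gripper_force: 30.0
```

```bash
python3 d.py .495 .048 .125 -96;python3 - <<'E'
from plant import ctrl
import cv2,pickle
s=ctrl.snapshot("wrist");cv2.imwrite("pics/w2.png",s["img"][:,:,::-1]);pickle.dump(s,open("w2.pkl","wb"))
from h import *
o=ctrl.get_obs();p=o["tool_pos"];print(p,o["clock"],proj(s,p+[0,0,.030]))
E
```

```text
shift cm [22.36 -5.53  0.5 ] turn [-0.37  0.38  5.96]
t 3.65 tcp [439.83 271.64 131.01] [-179.61    0.36  -90.04] j [ 53.56  10.35 -27.11   0.13 -52.02 -53.67] f [ 1.75  1.71 -1.71] open 39.23783652846354 grip 29.999666092917323
[0.43872595 0.27092166 0.12818173] 3.7 [316.68187028 336.18142352]
```

View pics/w2.png

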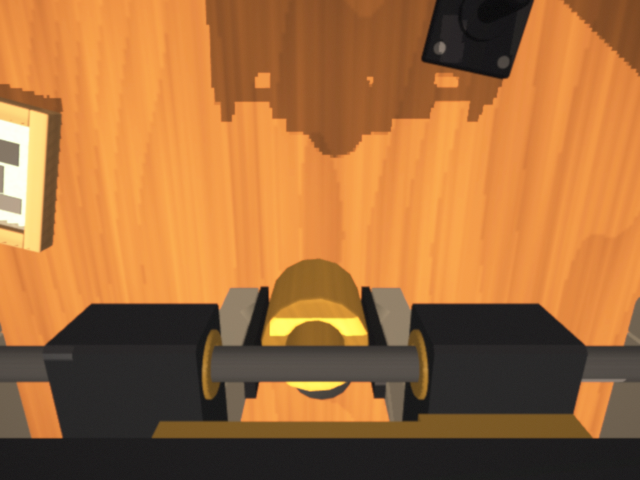

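The wrist view shows the sleeve held between the pads, its lower rim nearest the camera at about (316,259). I'll compare that with the projection.

```bash
python3 - <<'E'
from h import *
s=pickle.load(open("w2.pkl","rb"));p=np.array([.4388,.2709,.1283])
for z in(-.0098,.0302):
  for r in(.02,.0105):
    print(z,r,[proj(s,p+[0,k*r,z]).round(1).tolist() for k in(-1,1)])
for y in(-.002,0,.002):print(y,proj(s,p+[0,y-.02,-.0098]))
E
python3 d.py .495 .048 .125 -96
```

```text
-0.0098 0.02 [[316.7, 248.6], [316.7, 326.6]]
-0.0098 0.0105 [[316.7, 268.1], [316.7, 309.0]]
0.0302 0.02 [[316.5, 287.8], [316.5, 381.5]]
0.0302 0.0105 [[316.5, 311.5], [316.5, 360.6]]
-0.002 [316.71614741 244.39817185]
0 [316.71375575 248.58346346]
0.002 [316.7113806  252.73986109]
shift cm [22.28 -5.66  0.23] turn [-0.24  0.31  5.91]
t 3.7 tcp [438.73 270.92 128.18] [-179.74    0.3   -90.09] j [ 53.56  10.5  -27.31   0.04 -51.8  -53.67] f [ 0.08 -0.59 -2.02] open 39.013866766497614 grip 29.999343501403928
```

Call:
send_rows --plan '[[[0.1, -0.025, 0.005, 0, 0, 0], [0.2, -0.05, 0.005, 0, 0, 0], [0.3, -0.075, 0.005, 0, 0, 0], [0.4, -0.1, 0.005, 0, 0, 0], [0.5, -0.125, 0.005, 0, 0, 0], [0.565, -0.14, 0.005, 0, 0, 0], [0.565, -0.14, 0.005, 0, 0, 0], [0.565, -0.14, 0.005, 0, 0, 0]]]'

```text
clock: 4.37
tool_pos: [0.4919, 0.0413, 0.1214]
orientation: [179.9, -0.0, -90.3]
force: [-0.3, 0.3, -2.3]
opening: 0.0393
gripper_force: 30.0
```

Call:
send_rows --plan '[[[0, 0, 0, 0, 0, 0], [0, 0, 0, 0, 0, 0], [0, 0, 0, 0, 0, 0], [0, 0, 0, 0, 0, 0]]]'

```text
clock: 4.7
tool_pos: [0.4926, 0.044, 0.1227]
orientation: [180.0, -0.0, -90.0]
force: [0.1, 0.6, -0.1]
opening: 0.0393
gripper_force: 30.0
```

```bash
python3 d.py .4945 .045 .105 -90;python3 - <<'E'
from plant import ctrl
import cv2,pickle
from h import *
s=ctrl.snapshot("scene");pickle.dump(s,open("s2.pkl","wb"))
w=ctrl.snapshot("wrist");pickle.dump(w,open("w3.pkl","wb"))
u,v=proj(s,[.495,.048,.1]).astype(int);print(u,v)
im=s["img"][v-45:v+55,u-45:u+45];a=cv2.resize(im,None,fx=6,fy=6,interpolation=cv2.INTER_CUBIC)
b=cv2.resize(w["img"][200:460,200:440],None,fx=1.05,fy=1.05)
o=np.zeros((600,800,3),np.uint8);o[:,:540]=a;o[:b.shape[0],545:545+b.shape[1]]=b[:, :255]
cv2.imwrite("pics/c2.png",o[:,:,::-1])
E
```

```text
shift cm [-0.1  -0.19  1.77] turn [ 0.01 -0.   -0.03]
t 4.7 tcp [492.61  43.98 122.66] [179.99  -0.   -90.03] j [ 27.92   9.17 -29.87  -0.01 -50.97 -27.94] f [ 0.12  0.64 -0.15] open 39.280276973772274 grip 29.999528490006924
336 262
```

View pics/c2.png

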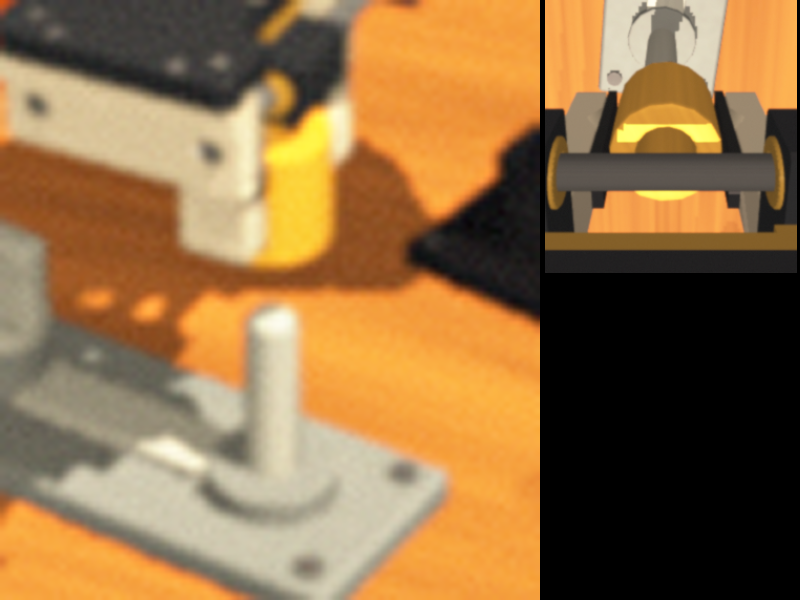

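The scene crop shows the sleeve's right edge at crop x 334 and its bottom at (290,266). The post top is at (272,318), edges 247–300. The wrist inset shows the post axis about 3 px left of the sleeve's axis, so they are nearly in line in x. Quantifying.

```bash
python3 - <<'E'
from h import *
s=pickle.load(open("s2.pkl","rb"));w=pickle.load(open("w3.pkl","rb"));p=np.array([.4926,.0440,.1227])
a=np.linspace(0,2*np.pi,181)
def ext(c,z0,r):
    q=np.array([proj(s,[c[0]+r*np.cos(t),c[1]+r*np.sin(t),z0]) for t in a])
    q=(q-[291,217]+.5)*6-.5;return q[:,0].min().round(1),q[:,0].max().round(1),q[:,1].max().round(1)
print("post body z.06",ext((.4955,.048),.06,.009),"top",ext((.4955,.048),.084,.006))
for dy in(0,.002,.004):print(dy,ext((p[0],p[1]+dy),p[2]-.0098,.02))
# wrist: line fit of post sides x
W=lambda q:((q-[200,200]+.5)*1.05-.5+[545,0]).round(1)
for y in(.048,):
  for z in(.03,.05):print("wrist post",[W(proj(w,[.4955+k*.009,y,z])) for k in(-1,0,1)])
print("sleeve",[W(proj(w,p+[k*.02,.003,-.0098])) for k in(-1,0,1)])
print("screw axis of rim front",[W(proj(w,p+[0,-.02+dy,-.0098])) for dy in(0,.003)])
E
```

```text
post body z.06 (np.float64(246.6), np.float64(302.6), np.float64(394.3)) top (np.float64(255.3), np.float64(293.1), np.float64(327.7))
0 (np.float64(202.9), np.float64(330.3), np.float64(270.1))
0.002 (np.float64(208.5), np.float64(336.0), np.float64(271.8))
0.004 (np.float64(214.1), np.float64(341.7), np.float64(273.4))
wrist post [array([674.9,  44.5]), array([660.6,  44.5]), array([646.2,  44.5])]
wrist post [array([675.7,  55.8]), array([660.2,  55.8]), array([644.7,  55.8])]
sleeve [array([710.6, 104.2]), array([665.1, 104.2]), array([619.7, 104.2])]
screw axis of rim front [array([665.1,  55.2]), array([665.1,  61.8])]
```

Call:
send_rows --plan '[[[-0.0038, -0.005, 0.0125, 0, 0, 0], [-0.0038, -0.005, 0.025, 0, 0, 0], [-0.0038, -0.005, 0.0375, 0, 0, 0], [-0.0038, -0.005, 0.05, 0, 0, 0], [-0.0038, -0.005, 0.0625, 0, 0, 0], [-0.0038, -0.005, 0.07, 0, 0, 0], [-0.0038, -0.005, 0.0775, 0, 0, 0], [-0.0038, -0.005, 0.0775, 0, 0, 0]]]'

```text
clock: 5.47
tool_pos: [0.4944, 0.0444, 0.0911]
orientation: [179.9, -0.0, -90.1]
force: [-1.1, 0.2, -2.2]
opening: 0.039
gripper_force: 30.0
```

To row units: 1 cm / 40 = 0.025, 0.8 cm / 40 = 0.02.

Call:
send_rows --plan '[[[-0.0025, 0, 0.005, 0, 0, 0], [-0.0025, 0, 0.01, 0, 0, 0], [-0.0025, 0, 0.015, 0, 0, 0], [-0.0025, 0, 0.02, 0, 0, 0], [-0.0025, 0, 0.025, 0, 0, 0], [-0.0025, 0, 0.025, 0, 0, 0]]]'

```text
clock: 5.97
tool_pos: [0.4945, 0.0455, 0.0814]
orientation: [180.0, -0.0, -90.1]
force: [0.3, 0.0, -1.6]
opening: 0.0394
gripper_force: 30.0
```

To row units: 4.4 cm / 40 = 0.11, 4.2 cm / 40 = 0.105.

Call:
send_rows --plan '[[[0, 0, 0.015, 0, 0, 0], [0, 0, 0.03, 0, 0, 0], [0, 0, 0.045, 0, 0, 0], [0, 0, 0.06, 0, 0, 0], [0, 0, 0.075, 0, 0, 0], [0, 0, 0.09, 0, 0, 0], [0, 0, 0.105, 0, 0, 0], [0, 0, 0.11, 0, 0, 0]]]'

```text
clock: 6.63
tool_pos: [0.4942, 0.0453, 0.0366]
orientation: [179.9, -0.0, -90.1]
force: [-0.6, 1.1, -1.9]
opening: 0.039
gripper_force: 30.0
```

To row units: 0.4 cm / 40 = 0.01, 0.3 cm / 40 = 0.0075.

Call:
send_rows --plan '[[[0, 0, 0, 0, 0, 0], [0, 0, 0.0025, 0, 0, 0], [0, 0, 0.005, 0, 0, 0], [0, 0, 0.0075, 0, 0, 0], [0, 0, 0.01, 0, 0, 0], [0, 0, 0.01, 0, 0, 0]]]'

```text
clock: 7.13
tool_pos: [0.4949, 0.0457, 0.0339]
orientation: [-180.0, 0.0, -90.1]
force: [0.7, -0.4, -0.9]
opening: 0.0393
gripper_force: 30.0
```

To row units: 0.2 cm / 40 = 0.005, 0.1 cm / 40 = 0.0025.

Call:
send_rows --plan '[[[0, 0, 0.0025, 0, 0, 0], [0, 0, 0.005, 0, 0, 0], [0, 0, 0.005, 0, 0, 0], [0, 0, 0.005, 0, 0, 0]]]'

```text
clock: 7.47
tool_pos: [0.495, 0.0456, 0.0337]
orientation: [-179.9, 0.0, -90.1]
force: [-8.5, -0.2, 21.5]
opening: 0.0392
gripper_force: 30.0
```

Seated: 21 N contact at the expected height. Ease off, release and rise.

To row units: -0.15 cm / 40 = -0.0038.

Call:
send_rows --plan '[[[0, 0, -0.0038, 0, 0, 0], [0, 0, -0.0038, 0, 0, 0], [0, 0, -0.0038, 0, 0, 0]]]'

```text
clock: 7.72
tool_pos: [0.4951, 0.0457, 0.0337]
orientation: [-180.0, 0.0, -90.1]
force: [-2.1, 0.8, 6.8]
opening: 0.0394
gripper_force: 30.0
```

Call:
send_rows --plan '[[[0, 0, 0, 0, 0, 0], [0, 0, 0, 0, 0, 0], [0, 0, 0, 0, 0, 0], [0, 0, 0, 0, 0, 0], [0, 0, 0, 0, 0, 0], [0, 0, 0, 0, 0, 0]]]' --fingers 1

```text
clock: 8.22
tool_pos: [0.4947, 0.0455, 0.0332]
orientation: [180.0, -0.0, -90.1]
force: [-0.2, -0.8, -0.4]
opening: 0.0737
gripper_force: 0.0
```

To row units: -11 cm / 40 = -0.275, -10 cm / 40 = -0.25.

Call:
send_rows --plan '[[[0, 0, -0.05, 0, 0, 0], [0, 0, -0.1, 0, 0, 0], [0, 0, -0.175, 0, 0, 0], [0, 0, -0.25, 0, 0, 0], [0, 0, -0.275, 0, 0, 0], [0, 0, -0.275, 0, 0, 0]]]'

```text
clock: 8.72
tool_pos: [0.4966, 0.0463, 0.1464]
orientation: [-179.7, 0.1, -90.1]
force: [-0.2, 0.1, 0.1]
opening: 0.0877
gripper_force: 0.0
```

```bash
python3 d.py .4837 -.0613 .13 -101;python3 - <<'E'
from plant import ctrl
import cv2,pickle
from h import *
s=ctrl.snapshot("scene");pickle.dump(s,open("s3.pkl","wb"))
w=ctrl.snapshot("wrist");pickle.dump(w,open("w4.pkl","wb"))
a=cv2.resize(s["img"][245:325,255:375],None,fx=3.3,fy=3.3,interpolation=cv2.INTER_CUBIC)[:,:396]
b=cv2.resize(w["img"],(400,300))
o=np.zeros((600,800,3),np.uint8);o[:a.shape[0],:396]=a;o[:300,400:]=b
q=proj(w,[.4837,-.0613,.076]);print(q)
x,y=np.clip(q.astype(int),[100,75],[539,404]);o[300:,400:]=cv2.resize(w["img"][y-75:y+75,x-100:x+100],(400,300),interpolation=cv2.INTER_CUBIC);print(x-100,y-75)
cv2.imwrite("pics/c3.png",o[:,:,::-1])
E
```

```text
shift cm [10.77  1.28  1.61] turn [-0.3   0.15 10.91]
t 8.7167 tcp [496.61  46.3  146.39] [-179.69    0.13  -90.09] j [ 27.97   7.79 -27.91   0.05 -53.96 -28.09] f [-0.2   0.09  0.09] open 87.69217379140069 grip 0.0
[337.04275021  53.1882729 ]
237 0
```

View pics/c3.png

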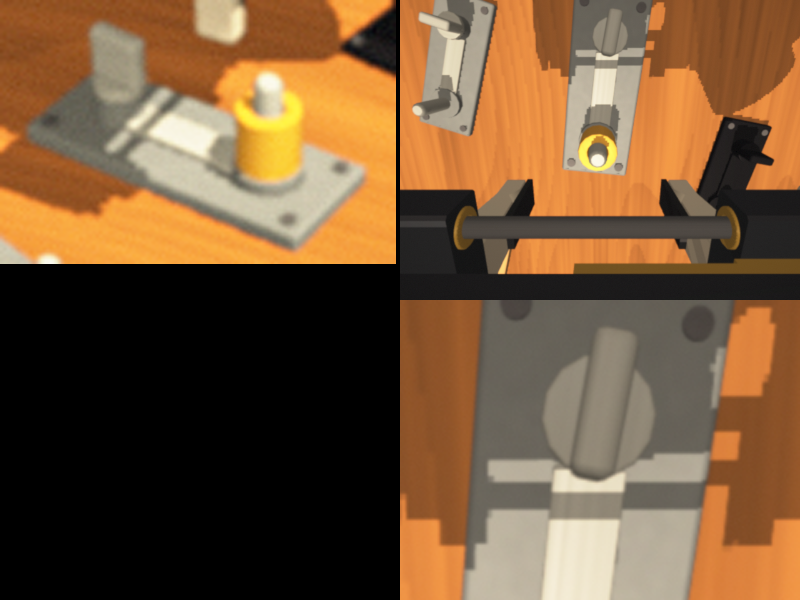

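The sleeve sits home on its boss with the post standing 20 mm proud. In the wrist crop, the bar's top face runs from (617,331) to (591,471). Working out its centre and angle.

```bash
python3 - <<'E'
from h import *
w=pickle.load(open("w4.pkl","rb"))
f=lambda x,y:atz(w,237+(x-400)/2,(y-300)/2,.0765)
a,b=f(617,331),f(591,471);d=b-a;print(a,b,(a+b)/2,np.linalg.norm(d),np.degrees(np.arctan2(d[1],d[0])))
for p,q in(((597,327),(572,468)),((636,335),(610,475))):
    d=f(*q)-f(*p);print(np.degrees(np.arctan2(d[1],d[0])))
# mount edge in wrist crop at z .014
g=lambda x,y:atz(w,237+(x-400)/2,(y-300)/2,.014)
for p,q in(((485,310),(463,595)),((733,310),(690,590))):
    d=g(*q)-g(*p);print("mount edge",np.degrees(np.arctan2(d[1],d[0])))
# post top, check (599,160) in quarter view scale .625
print("post",atz(w,(598.5-400)*1.6,160*1.6,.084))
E
```

```text
[ 0.47974983 -0.07853927  0.0765    ] [ 0.48588108 -0.04567046  0.0765    ] [ 0.48281546 -0.06210486  0.0765    ] 0.03343577383823982 79.43364187205256
79.51381448638644
79.85463576091269
mount edge 83.35807881392816
mount edge 83.8797239125974
post [0.49375926 0.04734875 0.084     ]
```

To row units: 10.8 cm / 40 = 0.27, 8 cm / 40 = 0.2, 10.3 degrees / 180 = 0.0572.

Call:
send_rows --plan '[[[0.1, 0.0125, 0.0125, 0, 0, 0.0278], [0.2, 0.025, 0.025, 0, 0, 0.0556], [0.27, 0.0325, 0.04, 0, 0, 0.0572], [0.27, 0.0325, 0.04, 0, 0, 0.0572], [0.27, 0.0325, 0.04, 0, 0, 0.0572], [0.27, 0.0325, 0.04, 0, 0, 0.0572], [0.27, 0.0325, 0.04, 0, 0, 0.0572], [0.27, 0.0325, 0.04, 0, 0, 0.0572]]]'

```text
clock: 9.48
tool_pos: [0.4818, -0.0616, 0.1271]
orientation: [180.0, -0.0, -100.3]
force: [-0.2, 0.0, 0.3]
opening: 0.0877
gripper_force: 0.0
```

```bash
python3 d.py .483 -.0617 .048 -100.4
```

```text
shift cm [-0.01 -0.13  7.91] turn [ 0.01 -0.    0.05]
t 9.4833 tcp [481.76 -61.61 127.09] [ 179.99   -0.   -100.35] j [ 15.97   8.03 -30.59  -0.   -51.39 -26.31] f [-0.17  0.02  0.33] open 87.72411795705283 grip 0.0
```

To row units: 7.9 cm / 40 = 0.1975, 7.6 cm / 40 = 0.19.

Call:
send_rows --plan '[[[0, -0.0025, 0.05, 0, 0, 0], [0, -0.0025, 0.1, 0, 0, 0], [0, -0.0025, 0.15, 0, 0, 0], [0, -0.0025, 0.175, 0, 0, 0], [0, -0.0025, 0.19, 0, 0, 0], [0, -0.0025, 0.1975, 0, 0, 0], [0, -0.0025, 0.1975, 0, 0, 0], [0, -0.0025, 0.1975, 0, 0, 0]]]'

```text
clock: 10.15
tool_pos: [0.4831, -0.0622, 0.0488]
orientation: [-180.0, 0.0, -100.4]
force: [-0.7, 1.0, -0.2]
opening: 0.0875
gripper_force: 0.0
```

Call:
send_rows --plan '[[[0, 0, 0, 0, 0, 0], [0, 0, 0, 0, 0, 0], [0, 0, 0, 0, 0, 0], [0, 0, 0, 0, 0, 0], [0, 0, 0, 0, 0, 0], [0, 0, 0, 0, 0, 0], [0, 0, 0, 0, 0, 0], [0, 0, 0, 0, 0, 0]]]' --fingers 0

```text
clock: 10.82
tool_pos: [0.4825, -0.0626, 0.0483]
orientation: [180.0, 0.0, -100.4]
force: [0.6, -0.6, 0.2]
opening: 0.0398
gripper_force: 0.0
```

Call:
send_rows --plan '[[[0, 0, 0, 0, 0, 0], [0, 0, 0, 0, 0, 0], [0, 0, 0, 0, 0, 0], [0, 0, 0, 0, 0, 0], [0, 0, 0, 0, 0, 0], [0, 0, 0, 0, 0, 0]]]'

```text
clock: 11.32
tool_pos: [0.4832, -0.0626, 0.0484]
orientation: [-179.9, 0.0, -100.4]
force: [3.2, -2.8, -2.2]
opening: 0.0117
gripper_force: 30.0
```

```bash
python3 d.py .483 -.0617 .048 -100.4;python3 -c "
from plant import ctrl;print(ctrl.get_obs()['moment'])"
```

```text
shift cm [-0.08  0.04  0.04] turn [-0.06  0.01 -0.  ]
t 11.3167 tcp [483.24 -62.6   48.42] [-179.94    0.01 -100.4 ] j [ 15.82  14.38 -35.62   0.03 -39.94 -26.25] f [ 3.21 -2.84 -2.19] open 11.730102201289663 grip 29.986043572425842
[-0.853323   -1.26408198 -0.05165467]
```

Gripped at 11.7 mm opening. Turning clockwise (+ about tool z), following the thread down.

To row units: 0.07 cm / 40 = 0.0018, 0.06 cm / 40 = 0.0015, 40 degrees / 180 = 0.2222.

Call:
send_rows --plan '[[[0, 0, 0.0003, 0, 0, 0.0278], [0, 0, 0.0005, 0, 0, 0.0556], [0, 0, 0.0008, 0, 0, 0.0833], [0, 0, 0.0008, 0, 0, 0.1111], [0, 0, 0.001, 0, 0, 0.1389], [0, 0, 0.0013, 0, 0, 0.1667], [0, 0, 0.0015, 0, 0, 0.1944], [0, 0, 0.0018, 0, 0, 0.2222]]]'

```text
clock: 11.98
tool_pos: [0.4835, -0.0627, 0.0478]
orientation: [-179.9, 0.1, -140.6]
force: [3.9, -3.5, -2.7]
opening: 0.0118
gripper_force: 30.0
```

To row units: 0.06 cm / 40 = 0.0015, 0.05 cm / 40 = 0.0013, 38 degrees / 180 = 0.2111.

Call:
send_rows --plan '[[[0, 0, 0.0003, 0, 0, 0.0278], [0, 0, 0.0005, 0, 0, 0.0556], [0, 0, 0.0008, 0, 0, 0.0833], [0, 0, 0.0008, 0, 0, 0.1111], [0, 0, 0.001, 0, 0, 0.1389], [0, 0, 0.0013, 0, 0, 0.1667], [0, 0, 0.0015, 0, 0, 0.1944], [0, 0, 0.0015, 0, 0, 0.2111]]]'

```text
clock: 12.65
tool_pos: [0.4836, -0.0629, 0.0472]
orientation: [-180.0, 0.1, -178.7]
force: [5.6, -5.9, -3.9]
opening: 0.0117
gripper_force: 30.0
```

```bash
python3 d.py .483 -.0617 .0466 173.9;python3 -c "
from plant import ctrl;print(ctrl.get_obs()['moment'])"
```

```text
shift cm [0.06 0.12 0.06] turn [-0.02  0.1   7.44]
t 12.65 tcp [483.62 -62.93  47.19] [-179.97    0.09 -178.66] j [  15.79   14.51  -35.69    0.08  -39.72 -104.51] f [ 5.63 -5.87 -3.88] open 11.739968309540647 grip 29.982488751411438
[-2.18545652 -2.2171389   0.07132587]
```

To row units: 7 degrees / 180 = 0.0389.

Call:
send_rows --plan '[[[0, 0, 0, 0, 0, 0.0111], [0, 0, 0, 0, 0, 0.0222], [0, 0, 0, 0, 0, 0.0333], [0, 0, 0, 0, 0, 0.0389], [0, 0, 0, 0, 0, 0.0389]]]'

```text
clock: 13.07
tool_pos: [0.4836, -0.063, 0.0471]
orientation: [-180.0, 0.1, 174.5]
force: [5.8, -6.7, -4.7]
opening: 0.0116
gripper_force: 30.0
```

```bash
python3 d.py .483 -.0617 .0466 173.9;python3 -c "
from plant import ctrl;print(ctrl.get_obs()['moment'])"
```

```text
shift cm [0.07 0.12 0.05] turn [-0.02  0.09  0.64]
t 13.0667 tcp [483.59 -62.97  47.08] [-179.98    0.09  174.54] j [  15.79   14.52  -35.69    0.08  -39.71 -111.31] f [ 5.76 -6.75 -4.68] open 11.602697507653623 grip 29.981375634670258
[-2.37778898 -2.33595019 -0.01751612]
```

To row units: 3 degrees / 180 = 0.0167.

Call:
send_rows --plan '[[[0, 0, 0, 0, 0, 0.0056], [0, 0, 0, 0, 0, 0.0111], [0, 0, 0, 0, 0, 0.0167], [0, 0, 0, 0, 0, 0.0167]]]'

```text
clock: 13.4
tool_pos: [0.4836, -0.063, 0.0471]
orientation: [-180.0, 0.1, 171.6]
force: [5.9, -6.4, -5.1]
opening: 0.0123
gripper_force: 30.4
```

```bash
python3 d.py .483 -.0617 .0466 173.9;python3 -c "
from plant import ctrl;print(ctrl.get_obs()['moment'])"
```

```text
shift cm [0.08 0.12 0.05] turn [-0.03  0.09 -2.29]
t 13.4 tcp [483.61 -62.96  47.12] [-179.97    0.09  171.61] j [  15.8    14.52  -35.7     0.1   -39.71 -114.26] f [ 5.87 -6.39 -5.06] open 12.287535066727642 grip 30.382467806339264
[-2.20579464 -2.31954514  0.5910508 ]
```

Torque about z jumped to 0.59 N m and the pads spread, so the stop is reached. I'll press slightly further and hold.

To row units: 1.5 degrees / 180 = 0.0083.

Call:
send_rows --plan '[[[0, 0, 0, 0, 0, 0.0056], [0, 0, 0, 0, 0, 0.0083], [0, 0, 0, 0, 0, 0.0083], [0, 0, 0, 0, 0, 0.0083], [0, 0, 0, 0, 0, 0.0083], [0, 0, 0, 0, 0, 0.0083]]]'

```text
clock: 13.9
tool_pos: [0.4835, -0.063, 0.0471]
orientation: [-180.0, 0.1, 170.2]
force: [5.2, -6.0, -4.9]
opening: 0.0126
gripper_force: 30.9
```

```bash
python3 d.py .483 -.0617 .0466 173.9;python3 - <<'E'
from plant import ctrl
import cv2
from h import *
print(ctrl.get_obs()['moment'])
s=ctrl.snapshot("scene");w=ctrl.snapshot("wrist")
a=cv2.resize(s["img"][235:325,255:375],(400,300),interpolation=cv2.INTER_CUBIC)
o=np.hstack([a,cv2.resize(w["img"],(400,300))]);cv2.imwrite("pics/c4.png",o[:,:,::-1])
E
```

```text
shift cm [0.07 0.12 0.05] turn [-0.04  0.09 -3.71]
t 13.9 tcp [483.54 -62.97  47.14] [-179.97    0.09  170.19] j [  15.8    14.51  -35.7     0.1   -39.72 -115.69] f [ 5.18 -6.   -4.95] open 12.60557631989029 grip 30.912843346595764
[-2.24507362 -2.14558565  0.69653681]
```

View pics/c4.png

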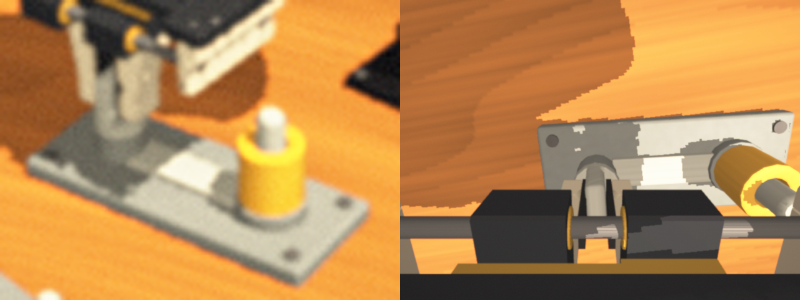

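The pictures show the screw seated with the bar across the mount, and the sleeve still home. Backing off by −94°, which is 90° plus about 4° of pad twist.

To row units: -0.06 cm / 40 = -0.0015, -0.05 cm / 40 = -0.0013, -40 degrees / 180 = -0.2222.

Call:
send_rows --plan '[[[0, 0, 0, 0, 0, -0.0278], [0, 0, -0.0003, 0, 0, -0.0556], [0, 0, -0.0005, 0, 0, -0.0833], [0, 0, -0.0008, 0, 0, -0.1111], [0, 0, -0.001, 0, 0, -0.1389], [0, 0, -0.001, 0, 0, -0.1667], [0, 0, -0.0013, 0, 0, -0.1944], [0, 0, -0.0015, 0, 0, -0.2222]]]'

```text
clock: 14.67
tool_pos: [0.4835, -0.0628, 0.0477]
orientation: [-179.9, 0.1, -149.7]
force: [4.6, -5.0, -4.3]
opening: 0.0113
gripper_force: 30.0
```

To row units: -0.07 cm / 40 = -0.0018, -0.06 cm / 40 = -0.0015, -40 degrees / 180 = -0.2222.

Call:
send_rows --plan '[[[0, 0, -0.0003, 0, 0, -0.0278], [0, 0, -0.0005, 0, 0, -0.0556], [0, 0, -0.0008, 0, 0, -0.0833], [0, 0, -0.0008, 0, 0, -0.1111], [0, 0, -0.001, 0, 0, -0.1389], [0, 0, -0.0013, 0, 0, -0.1667], [0, 0, -0.0015, 0, 0, -0.1944], [0, 0, -0.0018, 0, 0, -0.2222]]]'

```text
clock: 15.33
tool_pos: [0.4833, -0.0627, 0.0483]
orientation: [-179.9, 0.0, -109.7]
force: [4.0, -1.5, -3.3]
opening: 0.0118
gripper_force: 30.0
```

To row units: -0.02 cm / 40 = -0.0005, -0.01 cm / 40 = -0.0003, -14 degrees / 180 = -0.0778.

Call:
send_rows --plan '[[[0, 0, -0.0003, 0, 0, -0.0278], [0, 0, -0.0005, 0, 0, -0.0556], [0, 0, -0.0005, 0, 0, -0.0778], [0, 0, -0.0005, 0, 0, -0.0778], [0, 0, -0.0005, 0, 0, -0.0778], [0, 0, -0.0005, 0, 0, -0.0778], [0, 0, -0.0005, 0, 0, -0.0778], [0, 0, -0.0005, 0, 0, -0.0778]]]'

```text
clock: 16.0
tool_pos: [0.4832, -0.0626, 0.0486]
orientation: [-179.9, -0.0, -96.1]
force: [4.9, -3.7, -4.4]
opening: 0.012
gripper_force: 30.0
```

```bash
python3 d.py .483 -.0617 .048 -96.1;python3 - <<'E'
from plant import ctrl
import cv2
from h import *
print(ctrl.get_obs()['moment'])
s=ctrl.snapshot("scene");w=ctrl.snapshot("wrist")
a=cv2.resize(s["img"][235:325,255:375],(400,300),interpolation=cv2.INTER_CUBIC)
o=np.hstack([a,cv2.resize(w["img"],(400,300))]);cv2.imwrite("pics/c5.png",o[:,:,::-1])
E
```

```text
shift cm [-0.09  0.03  0.06] turn [-0.05 -0.    0.03]
t 16.0 tcp [483.15 -62.65  48.56] [-179.95   -0.    -96.07] j [ 15.81  14.37 -35.62   0.03 -39.97 -21.91] f [ 4.9  -3.66 -4.41] open 11.968126918420797 grip 29.95957374572754
[-1.2634994  -1.67372146  0.0922374 ]
```

View pics/c5.png

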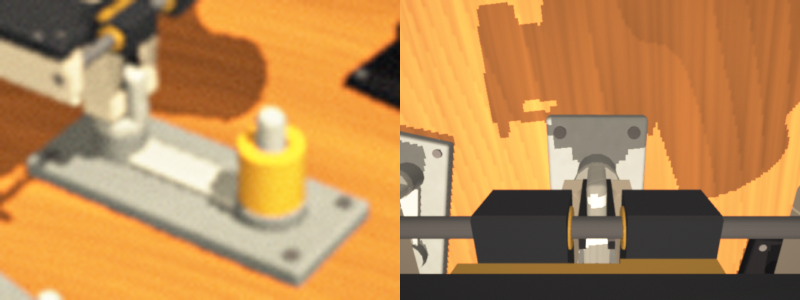

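The bar lies along the mount again, 90° off its seat and held at 30 N. The sleeve is home. Handing in.

```bash
python3 -c "
from plant import ctrl;print(ctrl.close_job())"
```

```text
the job is handed in; nothing more can be done
None
```

I handed the job in at 16 s: the sleeve is home on its seat, and the thumbscrew was seated, backed off about 90° and is still gripped at 30 N; no verdict came back from the judge.

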